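Pack two chrome segment plates with a separator between

ROBOT

A 6-joint arm with a two-finger parallel gripper is mounted at the origin on the work surface. World frame = base frame: x ahead of the robot, y to its left, z up, the work surface at z = 0. Lengths are in m, angles in rad, forces in N, time in s.
With the tool pointing down it reaches from about 0.375 to 0.975 m from the base axis. Payload 3.8 kg.
Tool frame: the origin (TCP) lies on the mounting face of the last link; the fingertips stand 173 mm ahead of it and the grasp point (between the pads) lies 155 mm ahead of it; z points along the fingers, y is the direction in which the jaws open and shut (so a half turn about z gives the same grasp; the last joint's range is limited). The gripper opens to 85 mm and grips with 20 to 120 N. Pads are 22 mm wide; open, the fingers measure 114 mm over their backs; the gripper's body (76 mm by 85 mm) begins 54 mm behind the grasp point. The pads swing forward as they close: fully open they stand 13 mm farther back than shut.
Start: joints at [1.246, 0.264, 1.604, -0, 1.274, -0.037], TCP at [0.192, 0.647, 0.405] pointing down, gripper open.
Joint ranges: [-2.63, 2.63], [-0.94, 2.18], [0.31, 2.57], [-1.31, 4.45], [0, 2.66], [-2.55, 2.55]. Speed limits (rad/s): [2.57, 2.57, 3.14, 3.14, 3.14, 3.14].

INTERFACE

Orientations are given as a rotation vector (axis times angle).
In Python, from workcell import bot gives the robot as it stands.
- The arm moves only by the shell command python3 -m jog 'ROWS' [FORCE]. ROWS is JSON, a list that holds one entry, the list of rows, each a list of 7 numbers: the closure, from 0 (fully open) to 1 (shut), then the shift along the tool's x, y, z in cm, then the turn, a rotation vector about the tool's x, y, z in rad. A call has 1 to 12 rows; each row is the pose to reach, as a shift and turn from the pose commanded when the call began, along the tool's axes at that moment; what a row does not reach only later rows make up. A row lasts 1/8 s, in which the tool goes at most 62.5 mm and 10.7 degrees, less where a joint would pass 70% of its speed; a pose out of reach is approached as far as the arm can. A call with a gripper value outside its range is refused whole. The fingers move at their own pace and stop on an object; FORCE is the grip in N (left out, the last holds). Time passes only in rows, so rows that repeat a pose let the fingers close. It gives the time, the measured TCP pose, the force and the opening at its end, in the units of the state.
- bot.read_state(): the state, without advancing time (a new reading comes with each control period).
- bot.read_camera(name): name is "side" or "top"; returns the picture (384x512x3 uint8, red, green, blue); there is no depth.
- bot.camera_model(name): a dict with "intrinsics" (3x3 intrinsics, pixels), "rvec" (rotation vector, rad) and "tvec" (3), from world to camera coordinates, as OpenCV has them. Camera axes: x right, y down, z forward; pixel columns grow to the right and rows downward; lengths in m; the calibration is good to about 2 mm. A picture is of the moment at which its call begins. camera_model takes no time and is no camera call.
- bot.finish_job(): hands the job in, once; it reports no verdict.
The state is a dict: "time": time; "q": joint angles; "joint_vel": joint speeds; "joint_torque": joint torques, N m; "tool_pos": TCP position; "tcp_rot": TCP orientation; "wrist_force": force on the tool from outside, world axes, zero at the start; "torque": the same for the moment, N m; "width": opening from 0.0 (shut) to 1.0 (fully open).
Only numpy, scipy, OpenCV 4.12 (cv2) and the standard library are available. Lean on these libraries where they do the work, as an engineer would, in place of code of your own. Each camera call takes 0.05 s, during which the arm holds its last target.

TASK

Pack the second chrome segment plate in the wooden carrier on top of the one that already lies there: first lay the red-brown separator sheet flat and square on the lower plate, let go of it, then stack the other plate on the sheet, square over the lower one with the edges lined up. Set both down gently, without dropping them, never let the two chrome plates touch each other, and leave the canister, the roller rest and the brass knob where they are.

Things in the scene. Friction and masses are not known exactly. Their poses are not given: they have to be found in the camera images.
- carrier: Pale wooden carrier fixed to the counter: a flat deck 206 mm long (own x) by 84 mm wide (own y), its top 15 mm above the counter, with an upright end cheek at each end of its length (10 mm thick, 60 mm wide, top 42 mm above the counter, 178 mm clear between the cheeks). The long sides are open. Origin: centre of its underside, on the counter; x along its length, z up.
- lower_plate: Chrome segment plate lying loose on the carrier's deck, lengthwise between the cheeks. 150 mm long (own x) and 54 mm wide (own y), 12 mm thick: a 112 x 54 mm rectangle with a round lug of 19 mm radius centred 56 mm from the centre at each end, flat above and below, a fan of thin dark slots drawn on top; 0.5 kg. Origin: centre of its underside, z up.
- separator: Rigid red-brown pressed-fibre sheet, 160 mm long (own x), 62 mm wide (own y), 5 mm thick, 0.06 kg, lying loose and flat on the green block, which it overhangs on both long sides by about 13 mm. Origin: centre of its underside, z up.
- upper_plate: The second chrome segment plate, the same as the one in the carrier, lying loose and flat on the grey block, which it overhangs on both long sides by about 9 mm. 150 mm long (own x) and 54 mm wide (own y), 12 mm thick: a 112 x 54 mm rectangle with a round lug of 19 mm radius centred 56 mm from the centre at each end, flat above and below, a fan of thin dark slots drawn on top; 0.5 kg. Origin: centre of its underside, z up.
- sheet_block: Green painted block fixed to the counter, on which the separator sheet lies. 120 mm long (own x), 36 mm wide (own y), 30 mm high. Origin: centre of its underside, on the counter.
- plate_block: Grey painted block fixed to the counter, on which the second plate lies. 120 mm long (own x), 36 mm wide (own y), 30 mm high. Origin: centre of its underside, on the counter.
- canister: Bystander: upright screw-top aluminium canister, 86 mm in diameter, 82 mm high. Origin: centre of its underside.
- platen_rest: Bystander: black rubber platen cylinder (42 mm in diameter, 240 mm long with its shaft) and a thin steel feed roller axle, side by side on two wooden bars, one loose piece, 57 mm high, 92 mm wide. Origin: centre of its underside; x along the rollers.
- brass_knob: Bystander: brass knob, 52 mm in diameter, 34 mm high, standing on its wide face. Origin: centre of its underside.
Things that resemble listed ones, but are neither listed nor needed, are in the scene too. What is shaped like the lower_plate but blue or orange is not meant.

How it is judged:
On the way:
1. the separator sheet lies flat, square on the lower plate and let go, with the second plate not yet on it (x of separator in the frame of lower_plate between -0.009 and 0.009 m and y of separator in the frame of lower_plate between -0.007 and 0.007 m and z of separator in the frame of lower_plate between 0.01 and 0.014 m and angle between the x axis of separator and the x axis of lower_plate, either way round below 0.12 rad and angle between separator's own z axis and vertical below 0.04 rad and contact force between each of the fingers, upper_plate and separator below 0.05 N and linear speed of separator below 0.02 m/s), for 0.2 s.
At the end, for the whole second after the job is handed in: Lower plate flat on the carrier deck, within 10 mm of its centre; sheet flat on it, second plate flat on the sheet, each within 9 mm lengthwise and 7 mm across of the lower plate, 2 mm in height, 0.12 rad in yaw, 0.04 rad in tilt; plates not touching; all let go and at rest (x of lower_plate in the frame of carrier between -0.01 and 0.01 m and y of lower_plate in the frame of carrier between -0.01 and 0.01 m and z of lower_plate in the frame of carrier between 0.013 and 0.017 m and angle between the x axis of lower_plate and the x axis of carrier, either way round below 0.12 rad and angle between each of lower_plate, separator, upper_plate's own z axis and vertical below 0.04 rad and x of separator in the frame of lower_plate between -0.009 and 0.009 m and y of separator in the frame of lower_plate between -0.007 and 0.007 m and z of separator in the frame of lower_plate between 0.01 and 0.014 m and angle between the x axis of each of separator, upper_plate and the x axis of lower_plate, either way round below 0.12 rad and x of upper_plate in the frame of lower_plate between -0.009 and 0.009 m and y of upper_plate in the frame of lower_plate between -0.007 and 0.007 m and z of upper_plate in the frame of lower_plate between 0.015 and 0.019 m and contact force between each of upper_plate, the fingers and lower_plate below 0.05 N and contact force between the fingers and separator below 0.05 N and contact force between the fingers and upper_plate below 0.05 N and linear speed of each of lower_plate, separator, upper_plate below 0.02 m/s).
It fails at once if the separator sheet is dropped (it moves faster than 0.45 m/s out of the fingers, a fall of about 10 mm) (contact force between the fingers and separator below 0.05 N and linear speed of separator above 0.45 m/s).
It fails at once if the second plate is dropped (it moves faster than 0.45 m/s out of the fingers, a fall of about 10 mm) (contact force between the fingers and upper_plate below 0.05 N and linear speed of upper_plate above 0.45 m/s).
It fails at once if the two chrome plates touch each other (contact force between upper_plate and lower_plate above 0.5 N).
It fails at once if the canister, the roller rest or the brass knob is moved more than 20 mm (distance of any of canister, platen_rest, brass_knob from where it was at the start of the episode above 0.02 m).
It also fails if it takes over 70 s, if anything falls off the work surface, if the arm or the gripper's body presses on something with over 40 N, if the wrist force passes 120 N, or if a joint passes its speed limit or range.

## Working session

There is one attempt and no reset: what is moved stays moved. The work goes in short steps, Python scripts to look and compute and a shell command to move; the robot and the scene stay as the last step left them, time stands still between calls to the robot, and variables do not carry over. Pictures are saved under pics/ and viewed, and the job is handed in when it is done.

```bash
ls; mkdir -p pics
python3 - <<'E'
from workcell import bot
import cv2,numpy as np
np.set_printoptions(precision=4,suppress=True)
s=bot.read_state(); print(s)
for n in("side","top"):
    im=bot.read_camera(n); cv2.imwrite(f"pics/{n}0.png",im[:,:,::-1]); np.save(f"pics/{n}0.npy",im)
    print(n,bot.camera_model(n))
E
```

```text
pics
{'time': 0.0, 'q': array([ 1.2461,  0.2648,  1.6054,  0.    ,  1.2737, -0.0369]), 'joint_vel': array([ 0.0009, -0.0007,  0.0006, -0.0009, -0.001 ,  0.0006]), 'joint_torque': array([  0.0016, -51.5108, -36.7319,   0.0001,   0.0129,  -0.    ]), 'tool_pos': array([0.1915, 0.6469, 0.4033]), 'tcp_rot': array([-0.4505, -3.1087,  0.0035]), 'wrist_force': array([-1.1863,  0.5717, -0.022 ]), 'torque': array([ 0.0331,  0.0031, -0.0078]), 'width': 1.0005091363703527}
side {'intrinsics': array([[432.5253,   0.    , 257.4803],
       [  0.    , 432.5253, 184.4257],
       [  0.    ,   0.    ,   1.    ]]), 'rvec': array([ 2.0109, -0.6859,  0.3926]), 'tvec': array([-0.437 ,  0.2201,  0.743 ])}
top {'intrinsics': array([[375.555 ,   0.    , 256.3694],
       [  0.    , 375.555 , 190.6669],
       [  0.    ,   0.    ,   1.    ]]), 'rvec': array([ 2.2142, -2.1739,  0.0569]), 'tvec': array([-0.0062,  0.5467,  0.7863])}
```

View pics/side0.png

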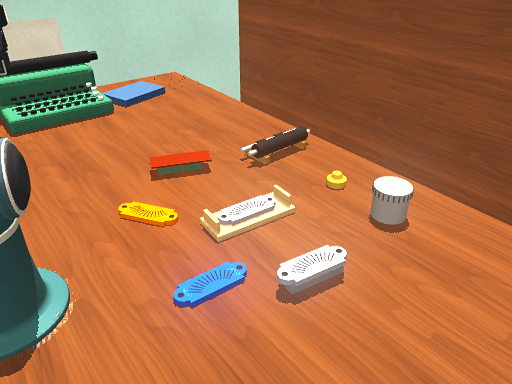

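View pics/top0.png

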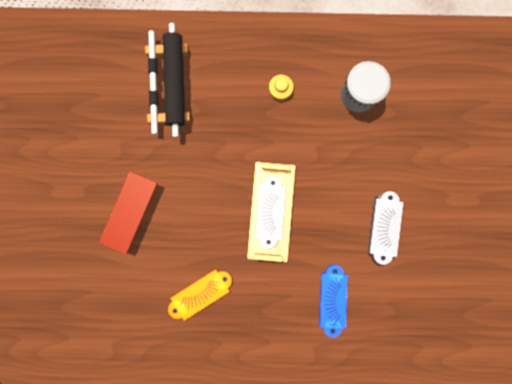

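The candidates in the top view are:
- **Separator:** red sheet at (129,213). The blue book at side (135,93) is not it.
- **Chrome plates:** (270,212) in the carrier is the lower plate, and (386,228) on the grey block is the upper plate.
- **Decoys:** orange (200,295) and blue (334,301) plate-shaped pieces.

Next I'll crop in close and measure.

```bash
cat > h.py <<'E'
import numpy as np,cv2
from workcell import bot
from scipy.spatial.transform import Rotation as R
np.set_printoptions(precision=4,suppress=True)
def cam(n):
    m=bot.camera_model(n); return np.array(m["intrinsics"]),cv2.Rodrigues(np.array(m["rvec"],float))[0],np.array(m["tvec"],float)
def back(n,uv,z):
    K,Rm,t=cam(n); uv=np.atleast_2d(uv).astype(float)
    d=np.c_[uv,np.ones(len(uv))]@np.linalg.inv(K).T@Rm; c=-Rm.T@t
    return c+d*((z-c[2])/d[:,2])[:,None]
def proj(n,P):
    m=bot.camera_model(n); return cv2.projectPoints(np.atleast_2d(P).astype(float),np.array(m["rvec"],float),np.array(m["tvec"],float),np.array(m["intrinsics"]),None)[0][:,0]
def plate(x,y,a,kind,n=0):
    if kind=="plate":
        rect=[(-.056,-.027),(.056,-.027),(.056,.027),(-.056,.027)]
        th=np.linspace(-np.pi/2,np.pi/2,24)
        r=[(.056,-.027)]+[(.056+.019*np.cos(t),.019*np.sin(t)) for t in th]+[(.056,.027)]
        p=np.array(r+[(-u,-v) for u,v in r])
    else:
        l,w=kind; p=np.array([(l/2,-w/2),(l/2,w/2),(-l/2,w/2),(-l/2,-w/2)])
    c,s=np.cos(a),np.sin(a); return p@np.array([[c,s],[-s,c]])+[x,y]
def draw(n,im,x,y,a,z,kind,S,o,col):
    p=plate(x,y,a,kind); q=proj(n,np.c_[p,np.full(len(p),z)])
    cv2.polylines(im,[np.round(((q-o+.5)*S-.5)*16).astype(np.int32)],True,col,1,cv2.LINE_AA,4)
E
python3 - <<'E'
from h import *
im=np.load("pics/top0.npy")
rows=[]
for cx,cy in((129,213),(270,212),(386,228)):
    c=im[cy-60:cy+60,cx-42:cx+42]; rows.append(cv2.resize(c,None,fx=3,fy=3,interpolation=cv2.INTER_CUBIC))
cv2.imwrite("pics/crop1.png",np.hstack(rows)[:,:,::-1])
hsv=cv2.cvtColor(im,cv2.COLOR_RGB2HSV)
for p in((213,129),(213,120),(212,270),(228,378),(228,390),(228,410),(212,290),(180,254)): print(p,im[p],hsv[p])
E
```

```text
(213, 129) [236 103  74] [  5 175 236]
(213, 120) [234 101  70] [  6 179 234]
(212, 270) [240 235 234] [  5   6 240]
(228, 378) [253 251 250] [ 10   3 253]
(228, 390) [252 250 250] [  0   2 252]
(228, 410) [162  94  57] [ 11 165 162]
(212, 290) [255 255 173] [ 30  82 255]
(180, 254) [255 239 148] [ 26 107 255]
```

View pics/crop1.png

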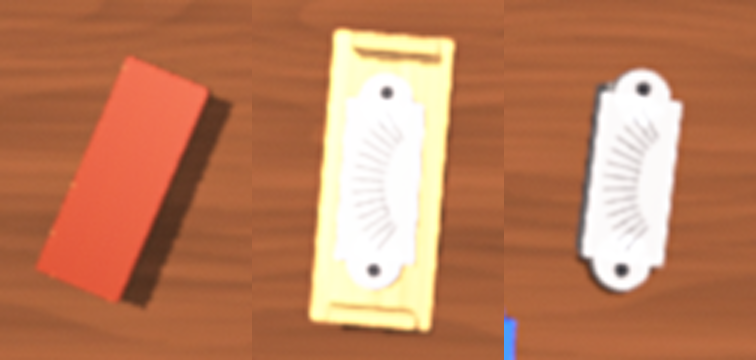

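The crops show the red sheet, the chrome plate with slots in the carrier, and the chrome plate on its block. None of these is a decoy. Now I'll fit their outlines.

```bash
cat >> h.py <<'E'
def mask(im,what):
    h=cv2.cvtColor(im,cv2.COLOR_RGB2HSV).astype(float); r,g,b=[im[:,:,i].astype(float) for i in range(3)]
    if what=="sheet": return (r>190)&(g<150)&(r-g>90)&(h[:,:,0]<9)
    if what=="plate": return (h[:,:,1]<40)&(h[:,:,2]>150)
def fit(n,im,what,cx,cy,z,kind,a0,half=65,S=6):
    from scipy.optimize import minimize
    o=np.array([cx-half,cy-half]); c=im[cy-half:cy+half,cx-half:cx+half]
    up=cv2.resize(c,None,fx=S,fy=S,interpolation=cv2.INTER_CUBIC)
    m=mask(up,what).astype(np.uint8)
    nl,lab,st,_=cv2.connectedComponentsWithStats(m)
    k=1+np.argmax(st[1:,4]); m=(lab==k).astype(np.uint8)
    cs,_=cv2.findContours(m,cv2.RETR_EXTERNAL,cv2.CHAIN_APPROX_NONE); m=cv2.drawContours(np.zeros_like(m),cs,-1,1,-1)
    mo=cv2.moments(m,True); uv=np.array([[mo['m10']/mo['m00'],mo['m01']/mo['m00']]])
    w=back(n,(uv+.5)/S-.5+o,z)[0]
    def cost(p):
        q=plate(p[0],p[1],p[2],kind); q=proj(n,np.c_[q,np.full(len(q),z)])
        t=np.zeros_like(m); cv2.fillPoly(t,[np.round(((q-o+.5)*S-.5)*16).astype(np.int32)],1,cv2.LINE_8,4)
        return np.count_nonzero(t!=m)/m.sum()
    r=min((minimize(cost,[w[0],w[1],a],method="Nelder-Mead",options=dict(initial_simplex=[[w[0],w[1],a],[w[0]+.004,w[1],a],[w[0],w[1]+.004,a],[w[0],w[1],a+.06]],xatol=1e-5,fatol=1e-5)) for a in (a0-.15,a0,a0+.15)),key=lambda r:r.fun)
    draw(n,up,*r.x,z,kind,S,o,(0,255,0))
    return r.x,r.fun,up
E
python3 - <<'E'
from h import *
im=np.load("pics/top0.npy")
ups=[]
def lineang(p,q,z):
    a=back("top",[p,q],z); d=a[0]-a[1]; return np.arctan2(d[1],d[0])
for nm,what,cx,cy,z,kind,pq in(("sep","sheet",129,213,.035,(.16,.062),((142,178),(115,247))),("low","plate",270,212,.027,"plate",((273,183),(268,242))),("up","plate",386,228,.042,"plate",((390,197),(383,258)))):
    a=lineang(*pq,z); x,f,u=fit("top",im,what,cx,cy,z,kind,a); print(nm,a,x,f); ups.append(u[::2,::2])
cv2.imwrite("pics/fit1.png",cv2.resize(np.hstack(ups),(798,266))[:,:,::-1])
# holes midpoints
print(back("top",[(270.5,212.5)],.027),back("top",[(386.7,227.5)],.042))
# finger location in views
s=bot.read_state(); Rt=R.from_rotvec(s["tcp_rot"]).as_matrix(); print(Rt);
E
```

```text
sep -0.33953571003668886 [ 0.4967  0.2705 -0.3789] 0.012655512655512655
low -0.06827229087286536 [ 0.5027 -0.0252 -0.0503] 0.13677802781143616
up -0.11431172042020217 [ 0.4748 -0.2627 -0.1212] 0.035087176950661554
[[ 0.5008 -0.0265  0.027 ]] [[ 0.4746 -0.2644  0.042 ]]
[[-0.9589  0.2839 -0.0007]
 [ 0.2839  0.9589 -0.002 ]
 [ 0.0001 -0.0021 -1.    ]]
```

View pics/fit1.png

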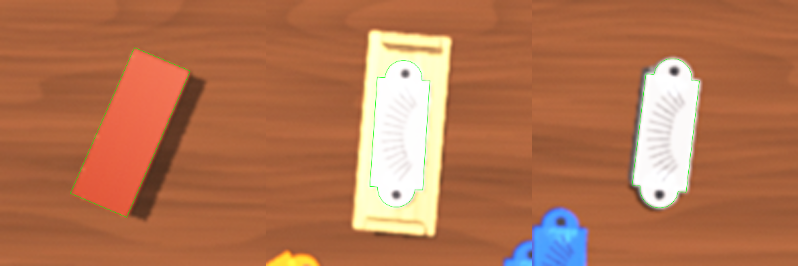

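```bash
cat >> h.py <<'E'
def hole(n,im,u,v,r=4):
    c=im[v-r:v+r+1,u-r:u+r+1].astype(float).mean(2); w=np.clip(190-c,0,None); yy,xx=np.mgrid[v-r:v+r+1,u-r:u+r+1]
    return np.array([(w*xx).sum(),(w*yy).sum()])/w.sum()
def holes(n,im,p,q,z):
    h=np.array([hole(n,im,*p),hole(n,im,*q)]); a=back(n,h,z); d=a[0]-a[1]
    return h,a.mean(0),np.linalg.norm(d),np.arctan2(d[1],d[0])
E
python3 - <<'E'
from h import *
im=np.load("pics/top0.npy"); sd=np.load("pics/side0.npy")
print(holes("top",im,(273,183),(268,242),.027)); print(holes("top",im,(390,197),(383,258),.042))
S=8
c=im[150:275,235:310]; up=cv2.resize(c,None,fx=S,fy=S,interpolation=cv2.INTER_CUBIC)[:, :]
o=np.array([235,150])
h=holes("top",im,(273,183),(268,242),.027)
draw("top",up,h[1][0],h[1][1],h[3],.027,"plate",S,o,(0,200,0))
draw("top",up,.5027,-.0252,-.0503,.027,"plate",S,o,(255,0,0))
up=cv2.resize(up,None,fx=.6,fy=.6,interpolation=cv2.INTER_AREA)
o2=np.array([200,185]); c2=cv2.resize(sd[185:245,195:305],None,fx=4,fy=4,interpolation=cv2.INTER_CUBIC); o2=np.array([195,185])
draw("side",c2,h[1][0],h[1][1],h[3],.027,"plate",4,o2,(0,200,0))
draw("side",c2,.5027,-.0252,-.0503,.027,"plate",4,o2,(255,0,0))
H=600; cc=np.zeros((600,800,3),np.uint8); cc[:up.shape[0],:up.shape[1]]=up; cc[:240,360:800]=c2
cv2.imwrite("pics/low1.png",cc[:,:,::-1])
E
```

```text
(array([[272.4953, 182.4577],
       [268.1191, 241.6477]]), array([ 0.502 , -0.0261,  0.027 ]), np.float64(0.12400182979178428), np.float64(-0.05748387700265864))
(array([[389.9669, 197.2695],
       [382.7152, 257.5528]]), array([ 0.4751, -0.2637,  0.042 ]), np.float64(0.12415849347589995), np.float64(-0.1197473258377332))
```

View pics/low1.png

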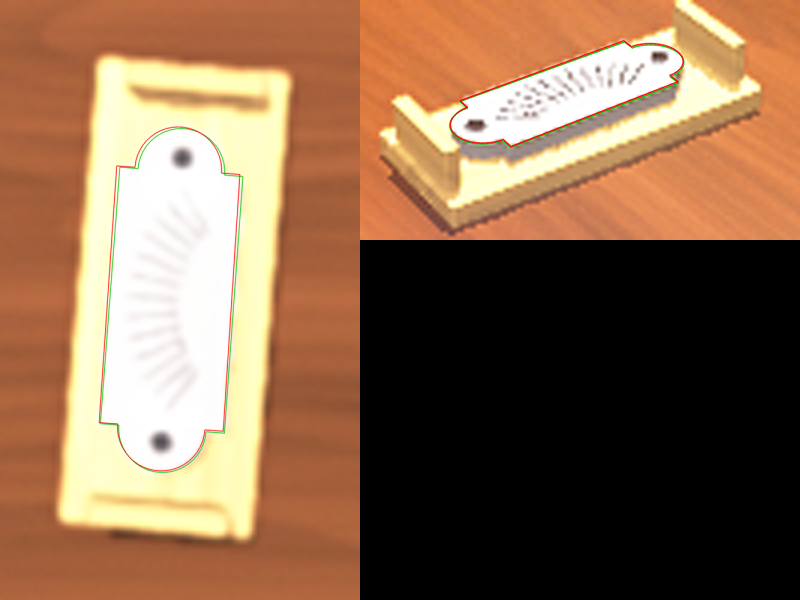

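```bash
cat >> h.py <<'E'
def go(x,y,z,yaw=None):
    """row (cm, rotvec) from measured pose to tcp x,y,z, tool down, object long-axis yaw (tool x along it, nearest of both ways)"""
    s=bot.read_state(); Rt=R.from_rotvec(s["tcp_rot"]); p=np.array(s["tool_pos"])
    sh=Rt.inv().apply(np.array([x,y,z])-p)*100
    best=None
    if yaw is not None:
        for k in (0,np.pi):
            a=yaw+k; X=[np.cos(a),np.sin(a),0]; Z=[0,0,-1]; T=R.from_matrix(np.c_[X,np.cross(Z,X),Z])
            rv=(Rt.inv()*T).as_rotvec()
            if best is None or np.linalg.norm(rv)<np.linalg.norm(best): best=rv
    print("t %.2f pos"%s["time"],p,"width %.3f"%s["width"],"F",s["wrist_force"],"q6 %.2f"%s["q"][5]); print("shift cm",sh,"rot",best)
E
python3 -c "
from h import *
go(.4967,.2705,.26,-.379)"
```

```text
t 0.10 pos [0.1915 0.6469 0.4034] width 1.006 F [ 0.1277 -0.9538  0.1258] q6 -0.04
shift cm [-39.9501 -27.402   14.3988] rot [-0.0021  0.      0.0912]
```

```bash
python3 -m jog '[[[0,-39.9,-27.4,14.2,-0.002,0,0.091],[0,-39.9,-27.4,14.2,-0.002,0,0.091],[0,-39.9,-27.4,14.2,-0.002,0,0.091],[0,-39.9,-27.4,14.2,-0.002,0,0.091],[0,-39.9,-27.4,14.2,-0.002,0,0.091],[0,-39.9,-27.4,14.2,-0.002,0,0.091],[0,-39.9,-27.4,14.2,-0.002,0,0.091],[0,-39.9,-27.4,14.2,-0.002,0,0.091],[0,-39.9,-27.4,14.2,-0.002,0,0.091],[0,-39.9,-27.4,14.2,-0.002,0,0.091],[0,-39.9,-27.4,14.2,-0.002,0,0.091],[0,-39.9,-27.4,14.2,-0.002,0,0.091]]]'
python3 - <<'E'
from h import *
go(.4967,.2705,.1915,-.379)
a=bot.read_camera("top");b=bot.read_camera("side")
cv2.imwrite("pics/a1.png",np.hstack([a[100:340,40:250],b[60:300,80:290]])[:,:,::-1].repeat(2,0).repeat(2,1)[:600,:800])
E
```

```text
time: 1.6
tool_pos: [0.4958, 0.2725, 0.2632]
tcp_rot: [0.588, 3.085, 0.004]
wrist_force: [-0.4, -0.2, -0.4]
width: 0.998
t 1.60 pos [0.4958 0.2725 0.2632] width 0.998 F [-0.4473 -0.2421 -0.3549] q6 -0.74
shift cm [-0.1572 -0.174   7.1736] rot [0.0027 0.0004 0.0024]
```

View pics/a1.png

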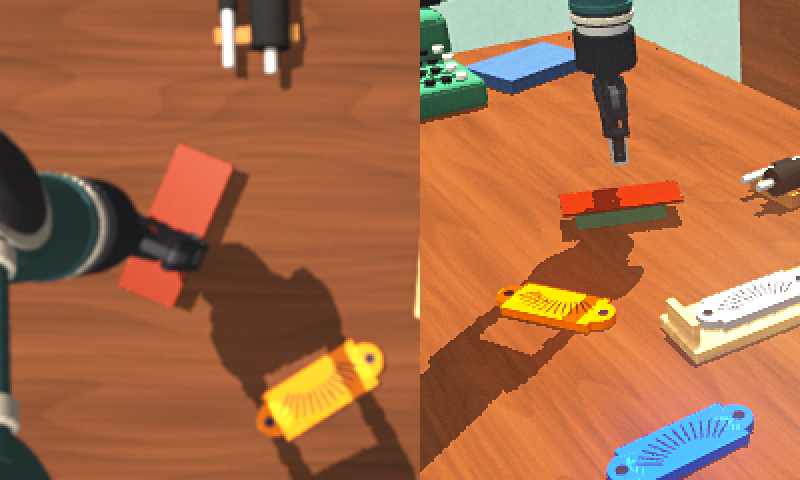

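Run:
```python
from h import *
s=bot.read_state(); Rt=R.from_rotvec(s["tcp_rot"])
b=bot.read_camera("side")
S=8;o=np.array([155,90]); up=cv2.resize(b[90:165,155:205],None,fx=S,fy=S,interpolation=cv2.INTER_CUBIC)
for L,col in((.160,(0,255,0)),(.173,(255,0,0))):
  for sg in(-1,1):
    q=proj("side",np.array(s["tool_pos"])+Rt.apply([[-.011,sg*.0425,L],[.011,sg*.0425,L]])); print(L,sg,q)
    cv2.line(up,*[tuple(int(v) for v in (k-o+.5)*S) for k in q],col,1)
cv2.imwrite("pics/tip.png",up[:,:,::-1])
go(.4967,.2705,.1915,-.379)
```

```text
0.16 -1 [[183.7811 140.7   ]
 [175.1243 141.7051]]
0.16 1 [[179.5529 128.0944]
 [171.3975 128.9826]]
0.173 -1 [[184.2188 145.3143]
 [175.6156 146.3352]]
0.173 1 [[179.9881 132.5043]
 [171.8803 133.4072]]
t 1.75 pos [0.496  0.2721 0.263 ] width 0.995 F [ 0.2114  0.392  -0.1469] q6 -0.74
shift cm [-0.125  -0.1396  7.1535] rot [0.0024 0.0003 0.0018]
```

View pics/tip.png

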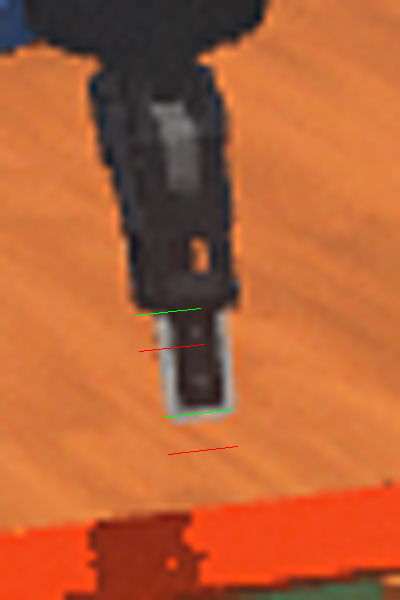

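```bash
python3 -m jog '[[[0,-0.1,-0.1,2.5,0.002,0,0.002],[0,-0.1,-0.1,4.5,0.002,0,0.002],[0,-0.1,-0.1,6,0.002,0,0.002],[0,-0.1,-0.1,7.1,0.002,0,0.002],[0,-0.1,-0.1,7.1,0.002,0,0.002],[0,-0.1,-0.1,7.1,0.002,0,0.002]]]'
python3 - <<'E'
from h import *
b=bot.read_camera("side")
cv2.imwrite("pics/b1.png",cv2.resize(b[90:190,130:230],None,fx=6,fy=6,interpolation=cv2.INTER_CUBIC)[:,:,::-1])
go(.4967,.2705,.1915,-.379)
E
```

```text
time: 2.5
tool_pos: [0.4974, 0.2703, 0.1923]
tcp_rot: [0.594, 3.084, 0.001]
wrist_force: [1.0, 0.6, 0.1]
width: 1.001
t 2.55 pos [0.4975 0.2703 0.1925] width 0.998 F [ 0.8572 -0.2858 -0.311 ] q6 -0.74
shift cm [ 0.0808 -0.0122  0.0954] rot [ 0.0011  0.0009 -0.0018]
```

View pics/b1.png

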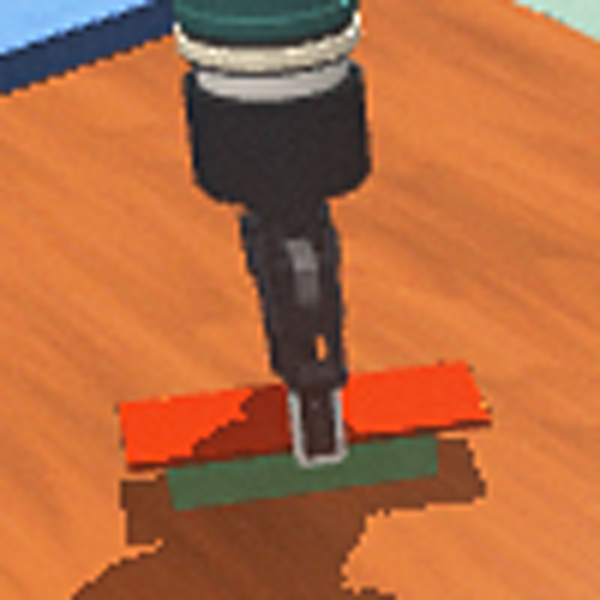

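```bash
python3 -m jog '[[[1,0,0,0,0,0,0],[1,0,0,0,0,0,0],[1,0,0,0,0,0,0],[1,0,0,0,0,0,0],[1,0,0,0,0,0,0],[1,0,0,0,0,0,0]]]' 40
python3 -m jog '[[[1,0,0,-0.3,0,0,0],[1,0,0,-0.8,0,0,0],[1,0,0,-1.8,0,0,0],[1,0,0,-3.5,0,0,0],[1,0,0,-6,0,0,0],[1,0,0,-6,0,0,0],[1,0,0,-6,0,0,0]]]'
python3 - <<'E'
from h import *
b=bot.read_camera("side")
cv2.imwrite("pics/c1.png",cv2.resize(b[80:180,130:230],None,fx=6,fy=6,interpolation=cv2.INTER_CUBIC)[:,:,::-1])
go(.5023,-.0257,.26,-.054)
E
```

```text
time: 3.3
tool_pos: [0.4974, 0.2703, 0.1927]
tcp_rot: [0.594, 3.084, 0.001]
wrist_force: [-1.0, -0.9, 5.9]
width: 0.714
time: 4.18
tool_pos: [0.4969, 0.27, 0.2518]
tcp_rot: [0.594, 3.085, 0.0]
wrist_force: [0.1, -0.5, -1.2]
width: 0.707
t 4.22 pos [0.4966 0.2699 0.2511] width 0.715 F [ 0.7483 -0.3659 -0.4855] q6 -0.74
shift cm [-11.5152 -27.2291  -0.8793] rot [-0.0007 -0.0009 -0.3268]
```

View pics/c1.png

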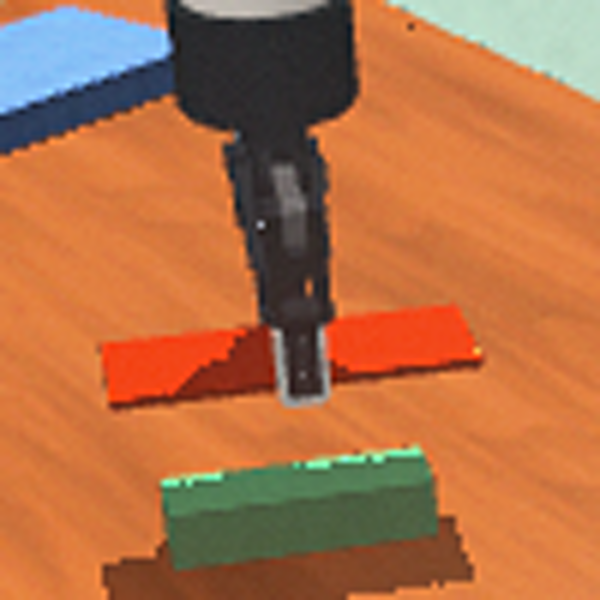

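```bash
python3 -m jog '[[[1,-1,-3,0,0,0,-0.05],[1,-3,-7,0,0,0,-0.1],[1,-5,-12,0,0,0,-0.16],[1,-7.5,-17.5,0,0,0,-0.22],[1,-9.5,-22,0,0,0,-0.27],[1,-10.8,-25.3,0.5,0,0,-0.31],[1,-11.5,-27.2,1,0,0,-0.327],[1,-11.5,-27.2,1,0,0,-0.327],[1,-11.5,-27.2,1,0,0,-0.327],[1,-11.5,-27.2,1,0,0,-0.327]]]'
python3 - <<'E'
from h import *
a=bot.read_camera("top");b=bot.read_camera("side")
np.save("pics/top2.npy",a);np.save("pics/side2.npy",b)
cv2.imwrite("pics/d1.png",np.hstack([cv2.resize(x,None,fx=3,fy=3,interpolation=cv2.INTER_CUBIC) for x in(a[140:280,200:330],b[120:260,180:310])])[:,:,::-1])
go(.5023,-.0257,.1895,-.054)
E
```

```text
time: 5.48
tool_pos: [0.5027, -0.0244, 0.2416]
tcp_rot: [-0.083, -3.14, -0.0]
wrist_force: [-0.4, -0.2, -1.3]
width: 0.708
t 5.58 pos [ 0.5028 -0.0244  0.2417] width 0.712 F [ 0.9201 -0.3    -0.288 ] q6 -1.62
shift cm [ 0.0394 -0.1325  5.2238] rot [0.0001 0.     0.0014]
```

View pics/d1.png

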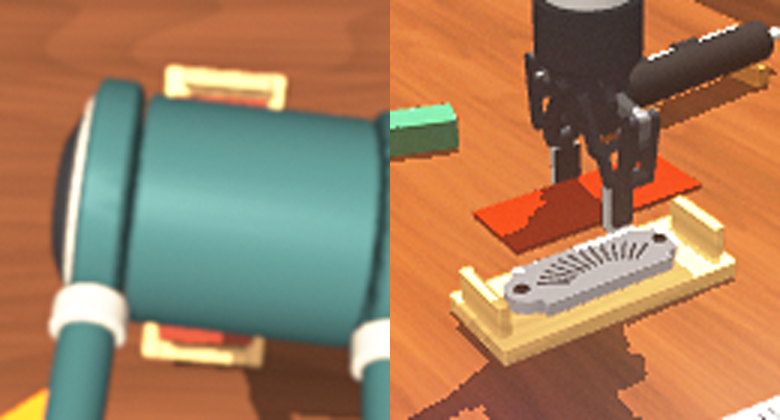

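Run:
```python
from h import *
b=np.load("pics/side2.npy")
S=6;o=np.array([195,160]); up=cv2.resize(b[160:245,195:305],None,fx=S,fy=S,interpolation=cv2.INTER_CUBIC)
draw("side",up,.5027,-.0244,-.054,.0842,(.16,.062),S,o,(0,255,0))
draw("side",up,.5027,-.0244,-.054,.0792,(.16,.062),S,o,(0,255,255))
draw("side",up,.5023,-.0257,-.054,.027,"plate",S,o,(255,0,255))
cv2.imwrite("pics/d2.png",up[:,:,::-1])
```

```text
(no output)
```

View pics/d2.png

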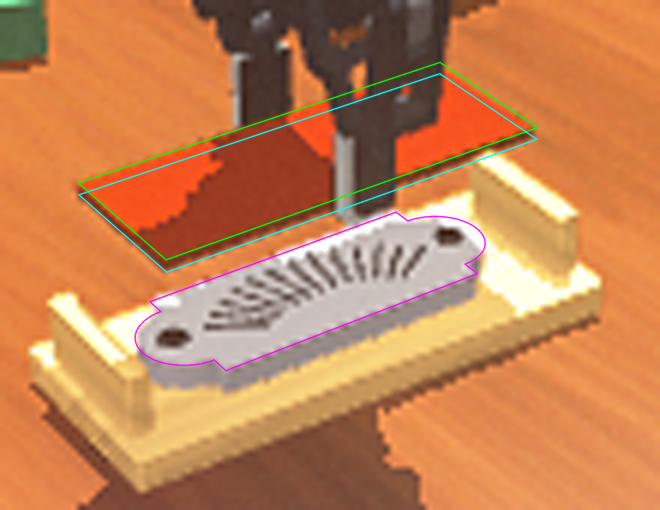

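```bash
python3 -m jog '[[[1,0,-0.13,1,0,0,0],[1,0,-0.13,2.2,0,0,0],[1,0,-0.13,3.2,0,0,0],[1,0,-0.13,4.0,0,0,0],[1,0,-0.13,4.5,0,0,0],[1,0,-0.13,4.8,0,0,0],[1,0,-0.13,4.9,0,0,0],[1,0,-0.13,4.95,0,0,0],[1,0,-0.13,4.95,0,0,0]]]'
python3 - <<'E'
from h import *
b=bot.read_camera("side")
cv2.imwrite("pics/e1.png",cv2.resize(b[160:245,195:305],None,fx=6,fy=6,interpolation=cv2.INTER_CUBIC)[:,:,::-1])
go(.5023,-.0257,.1895,-.054)
E
```

```text
time: 6.7
tool_pos: [0.5028, -0.0265, 0.1924]
tcp_rot: [0.084, 3.14, -0.0]
wrist_force: [0.7, 0.1, 0.8]
width: 0.71
t 6.75 pos [ 0.5027 -0.0265  0.1924] width 0.712 F [-0.4668  0.6661 -0.7583] q6 -1.62
shift cm [0.0491 0.0754 0.2928] rot [-0.      0.0004  0.0003]
```

View pics/e1.png

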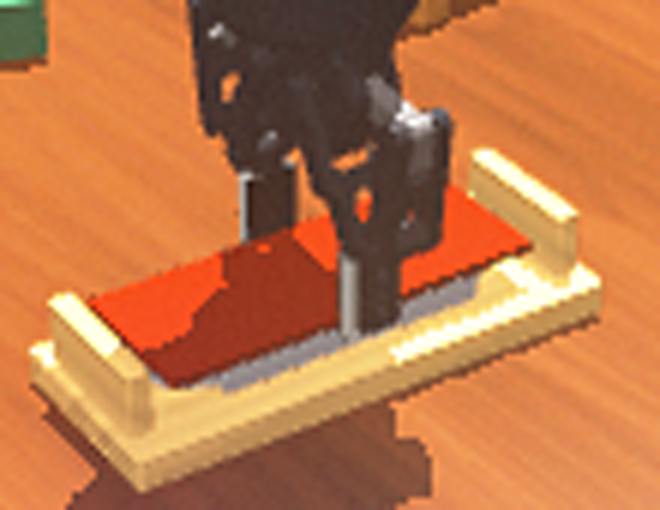

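```bash
python3 -m jog '[[[1,0.03,0.06,0.1,0,0,0],[1,0.03,0.06,0.17,0,0,0],[1,0.03,0.06,0.23,0,0,0],[1,0.03,0.06,0.25,0,0,0],[1,0.03,0.06,0.25,0,0,0]]]'
python3 -c "
from h import *
go(.5023,-.0257,.1895,-.054)"
```

```text
time: 7.38
tool_pos: [0.5023, -0.0258, 0.1898]
tcp_rot: [-0.084, -3.14, -0.0]
wrist_force: [-0.7, 0.4, 0.5]
width: 0.708
t 7.38 pos [ 0.5023 -0.0258  0.1898] width 0.708 F [-0.7365  0.3626  0.4632] q6 -1.62
shift cm [0.0047 0.0136 0.025 ] rot [ 0.     -0.0002  0.0002]
```

```bash
python3 -m jog '[[[1,0,0,0.05,0,0,0],[1,0,0,0.05,0,0,0]]]'; python3 -m jog '[[[1,0,0,0.05,0,0,0],[1,0,0,0.05,0,0,0]]]'
```

```text
time: 7.62
tool_pos: [0.5024, -0.0259, 0.1897]
tcp_rot: [-0.084, -3.14, 0.0]
wrist_force: [-2.6, 0.1, 5.2]
width: 0.71
time: 7.88
tool_pos: [0.5024, -0.0258, 0.1896]
tcp_rot: [-0.084, -3.14, 0.0]
wrist_force: [-4.0, 0.8, 8.4]
width: 0.709
```

```bash
python3 -m jog '[[[0.25,0,0,0,0,0,0],[0.18,0,0,0,0,0,0],[0.1,0,0,0,0,0,0],[0,0,0,0,0,0,0],[0,0,0,0,0,0,0],[0,0,0,0,0,0,0]]]'
python3 - <<'E'
from h import *
b=bot.read_camera("side")
cv2.imwrite("pics/f1.png",cv2.resize(b[160:245,195:305],None,fx=6,fy=6,interpolation=cv2.INTER_CUBIC)[:,:,::-1])
go(.5023,-.0257,.30,-.054)
E
```

```text
time: 8.62
tool_pos: [0.5023, -0.0259, 0.1886]
tcp_rot: [-0.084, -3.14, -0.0]
wrist_force: [0.4, -1.5, 0.4]
width: 1.0
t 8.68 pos [ 0.5023 -0.0259  0.1886] width 1.000 F [ 0.4398 -0.306   0.407 ] q6 -1.62
shift cm [  0.0061   0.0154 -11.136 ] rot [ 0.     -0.0001  0.0002]
```

View pics/f1.png

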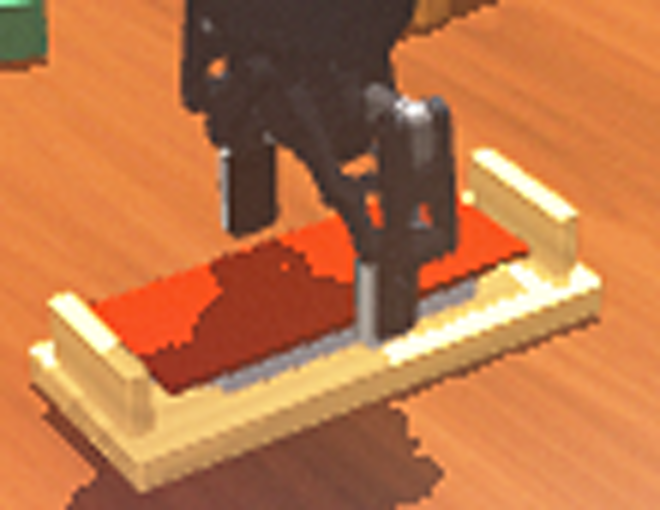

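```bash
python3 -m jog '[[[0,0,0,-2,0,0,0],[0,0,0,-6,0,0,0],[0,0,0,-8,0,0,0],[0,0,0,-8,0,0,0],[0,0,0,-8,0,0,0]]]'
python3 -c "
from h import *
go(.475,-.2634,.26,-.12)"
```

```text
time: 9.3
tool_pos: [0.5018, -0.0258, 0.2677]
tcp_rot: [-0.085, -3.139, -0.0]
wrist_force: [-0.2, -0.4, -0.6]
width: 1.001
t 9.30 pos [ 0.5018 -0.0258  0.2677] width 1.001 F [-0.2142 -0.4033 -0.6146] q6 -1.62
shift cm [  1.3976 -23.87     0.7722] rot [ 0.0001 -0.0015  0.0662]
```

```bash
python3 -m jog '[[[0,1.4,-23.9,0.7,0,0,0.066],[0,1.4,-23.9,0.7,0,0,0.066],[0,1.4,-23.9,0.7,0,0,0.066],[0,1.4,-23.9,0.7,0,0,0.066],[0,1.4,-23.9,0.7,0,0,0.066],[0,1.4,-23.9,0.7,0,0,0.066],[0,1.4,-23.9,0.7,0,0,0.066],[0,1.4,-23.9,0.7,0,0,0.066]]]'
python3 - <<'E'
from h import *
a=bot.read_camera("top");b=bot.read_camera("side")
np.save("pics/top3.npy",a);np.save("pics/side3.npy",b)
S=6;up=cv2.resize(b[160:245,195:305],None,fx=S,fy=S,interpolation=cv2.INTER_CUBIC);o=np.array([195,160])
x,f,u=fit("top",a,"sheet",270,212,.032,(.16,.062),-.054); print("sheet",x,f)
draw("side",up,*x,.032,(.16,.062),S,o,(0,255,0))
u=cv2.resize(u,None,fx=.65,fy=.65,interpolation=cv2.INTER_AREA)
cc=np.zeros((600,800,3),np.uint8); cc[:u.shape[0],:u.shape[1]]=u
cv2.imwrite("pics/g1.png",u[:,:,::-1]);cv2.imwrite("pics/g2.png",up[:,:,::-1])
go(.475,-.2634,.2025,-.12)
E
```

```text
time: 10.3
tool_pos: [0.4757, -0.2624, 0.2614]
tcp_rot: [-0.185, -3.136, -0.001]
wrist_force: [-0.1, -0.3, -0.0]
width: 1.0
sheet [ 0.4994 -0.0259 -0.0337] 0.10468458876763376
t 10.40 pos [ 0.4758 -0.2628  0.2617] width 1.004 F [-0.3473 -0.514  -0.2303] q6 -2.00
shift cm [ 0.0707 -0.0698  5.9216] rot [ 0.     -0.      0.0018]
```

View pics/g1.png

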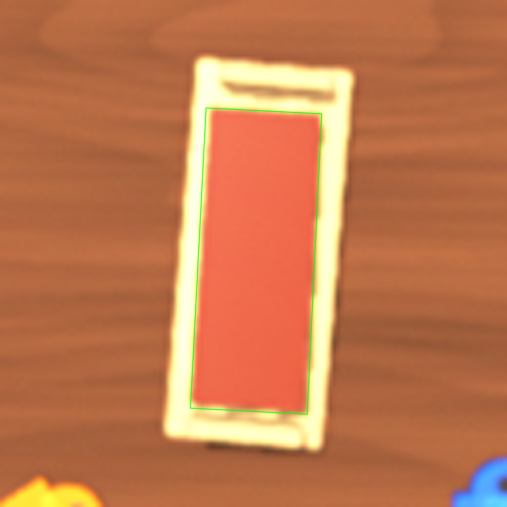

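View pics/g2.png

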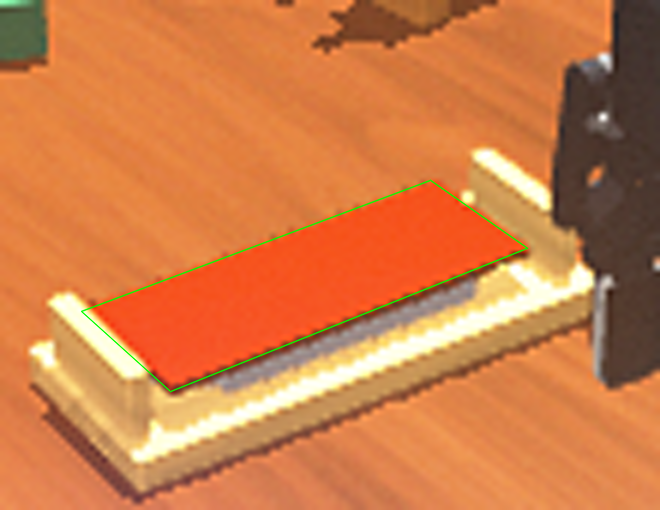

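```bash
python3 -m jog '[[[0,0.07,-0.07,2,0,0,0.002],[0,0.07,-0.07,3.8,0,0,0.002],[0,0.07,-0.07,5,0,0,0.002],[0,0.07,-0.07,5.8,0,0,0.002],[0,0.07,-0.07,5.9,0,0,0.002],[0,0.07,-0.07,5.9,0,0,0.002]]]'
python3 - <<'E'
from h import *
b=bot.read_camera("side")
cv2.imwrite("pics/i1.png",cv2.resize(b[200:310,250:380],None,fx=5,fy=5,interpolation=cv2.INTER_CUBIC)[:,:,::-1])
go(.475,-.2634,.202,-.12)
E
```

```text
time: 11.15
tool_pos: [0.475, -0.2646, 0.203]
tcp_rot: [0.191, 3.135, -0.0]
wrist_force: [0.2, 0.8, -0.3]
width: 1.001
t 11.20 pos [ 0.4751 -0.2646  0.2032] width 1.005 F [-0.4241 -0.2617 -0.2221] q6 -2.00
shift cm [0.022  0.1188 0.1201] rot [-0.0004  0.0009 -0.0019]
```

View pics/i1.png

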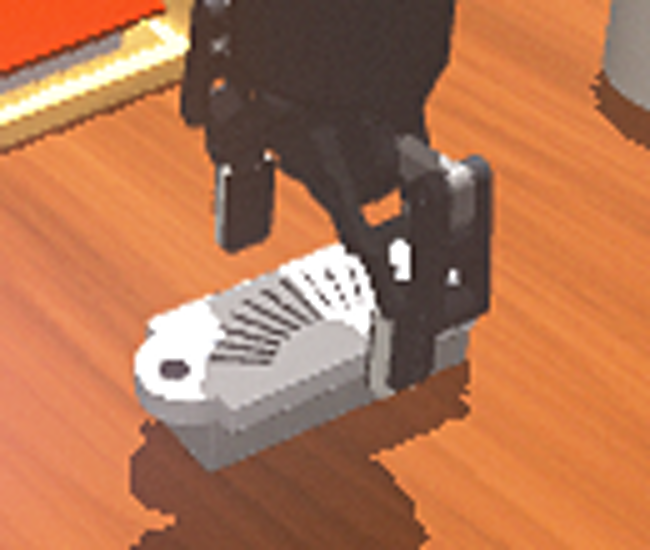

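```bash
python3 -m jog '[[[0,0.02,0.12,0.1,0,0,-0.002],[0,0.02,0.12,0.1,0,0,-0.002],[0.2,0.02,0.12,0.1,0,0,-0.002],[0.3,0.02,0.12,0.1,0,0,-0.002],[1,0.02,0.12,0.1,0,0,-0.002],[1,0.02,0.12,0.1,0,0,-0.002],[1,0.02,0.12,0.1,0,0,-0.002],[1,0.02,0.12,0.1,0,0,-0.002],[1,0.02,0.12,0.1,0,0,-0.002]]]' 70
python3 - <<'E'
from h import *
b=bot.read_camera("side")
S=6;o=np.array([260,230]);up=cv2.resize(b[230:310,260:370],None,fx=S,fy=S,interpolation=cv2.INTER_CUBIC)
s=bot.read_state(); Rt=R.from_rotvec(s["tcp_rot"])
for L,col in((.168,(0,255,0)),(.171,(255,0,0))):
  for sg in(-1,1):
    q=proj("side",np.array(s["tool_pos"])+Rt.apply([[-.011,sg*.027,L],[.011,sg*.027,L]]))
    cv2.line(up,*[tuple(int(v) for v in (k-o+.5)*S) for k in q],col,1)
cv2.imwrite("pics/i2.png",up[:,:,::-1])
go(.475,-.2634,.202,-.12)
E
```

```text
time: 12.32
tool_pos: [0.4748, -0.2634, 0.2023]
tcp_rot: [0.188, 3.136, -0.001]
wrist_force: [-2.9, 1.3, 5.6]
width: 0.606
t 12.38 pos [ 0.4748 -0.2634  0.2023] width 0.610 F [-1.9061 -0.2669  5.5384] q6 -2.00
shift cm [-0.0189 -0.0016  0.0265] rot [-0.0004  0.0003  0.0003]
```

View pics/i2.png

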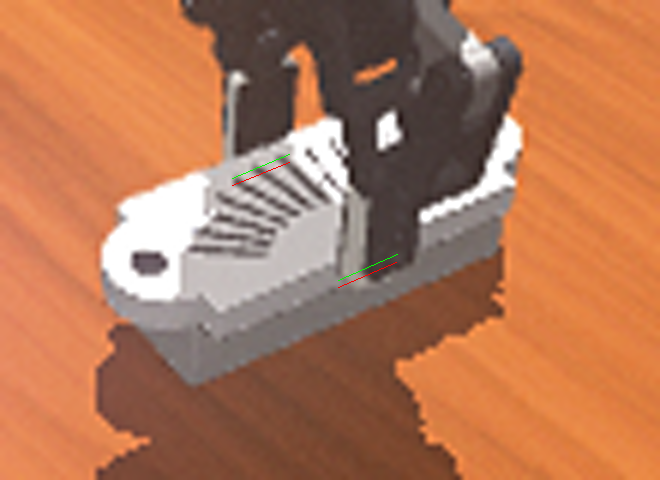

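```bash
python3 -m jog '[[[1,0,0,-0.3,0,0,0],[1,0,0,-0.8,0,0,0],[1,0,0,-1.8,0,0,0],[1,0,0,-3.2,0,0,0],[1,0,0,-4.6,0,0,0],[1,0,0,-5.5,0,0,0],[1,0,0,-6,0,0,0],[1,0,0,-6,0,0,0],[1,0,0,-6,0,0,0]]]'
python3 - <<'E'
from h import *
b=bot.read_camera("side")
s=bot.read_state(); z0=s["tool_pos"][2]-.2023+.03
S=6;o=np.array([255,210]);up=cv2.resize(b[210:305,255:365],None,fx=S,fy=S,interpolation=cv2.INTER_CUBIC)
draw("side",up,s["tool_pos"][0],s["tool_pos"][1],-.12,z0+.012,"plate",S,o,(0,255,0))
draw("side",up,s["tool_pos"][0],s["tool_pos"][1],-.12,z0,"plate",S,o,(0,255,255))
cv2.imwrite("pics/j1.png",up[:,:,::-1])
go(.5018,-.0257,.27,-.052)
E
```

```text
time: 13.5
tool_pos: [0.4744, -0.263, 0.2611]
tcp_rot: [-0.188, -3.135, -0.001]
wrist_force: [-0.5, -0.2, -4.6]
width: 0.608
t 13.55 pos [ 0.4744 -0.263   0.261 ] width 0.609 F [ 0.1772  0.4972 -3.8251] q6 -2.00
shift cm [ 0.1123 23.8832 -0.8867] rot [ 0.0006 -0.0013 -0.0677]
```

View pics/j1.png

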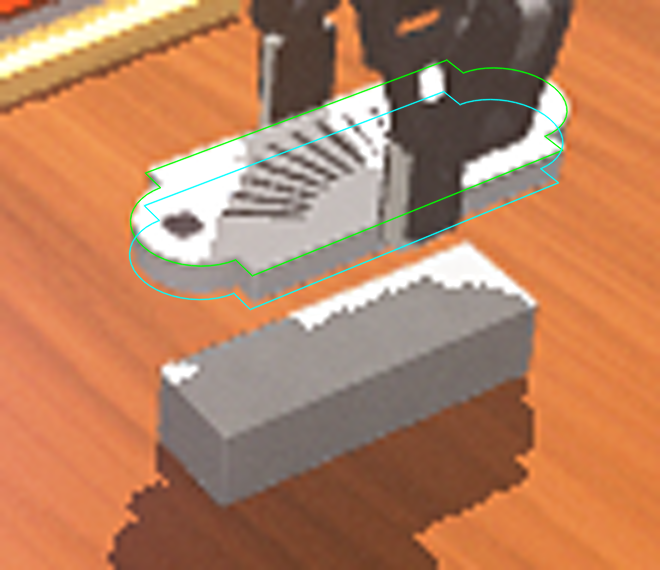

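Run:
```python
from h import *
b=bot.read_camera("side")
S=14;o=np.array([290,225]);up=cv2.resize(b[225:267,290:347],None,fx=S,fy=S,interpolation=cv2.INTER_NEAREST)
cv2.imwrite("pics/j2.png",up[:,:,::-1])
```

```text
(no output)
```

View pics/j2.png

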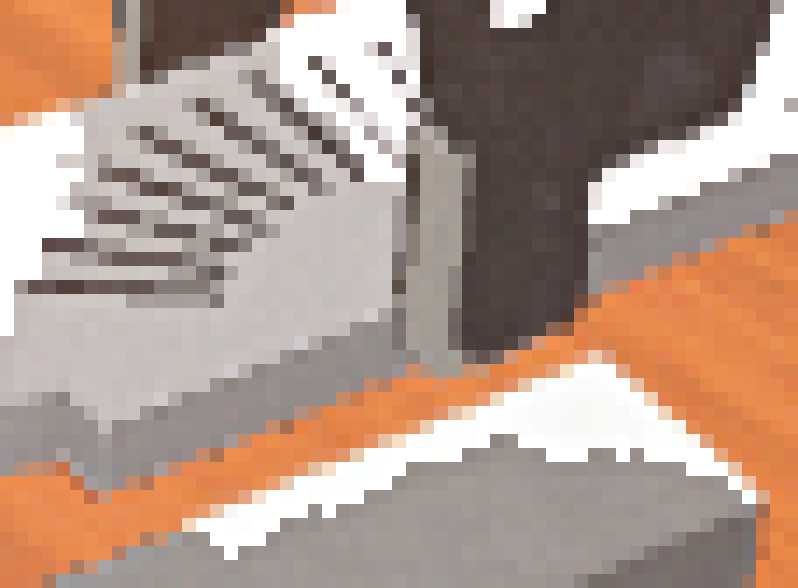

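```bash
python3 -m jog '[[[1,0,2,-0.3,0,0,-0.01],[1,0,5.5,-0.6,0,0,-0.02],[1,0.05,10,-0.9,0,0,-0.03],[1,0.1,14.5,-0.9,0,0,-0.045],[1,0.1,18.5,-0.9,0,0,-0.055],[1,0.1,21.5,-0.9,0,0,-0.062],[1,0.1,23.3,-0.9,0,0,-0.068],[1,0.1,23.9,-0.9,0,0,-0.068],[1,0.1,23.9,-0.9,0,0,-0.068],[1,0.1,23.9,-0.9,0,0,-0.068]]]'
python3 - <<'E'
from h import *
b=bot.read_camera("side")
s=bot.read_state(); z0=s["tool_pos"][2]-.2023+.03
S=6;o=np.array([195,140]);up=cv2.resize(b[140:240,195:305],None,fx=S,fy=S,interpolation=cv2.INTER_CUBIC)
draw("side",up,s["tool_pos"][0],s["tool_pos"][1],-.052,z0+.012,"plate",S,o,(0,255,0))
draw("side",up,s["tool_pos"][0],s["tool_pos"][1],-.052,z0,"plate",S,o,(0,255,255))
draw("side",up,.5018,-.0257,-.052,.032,(.16,.062),S,o,(0,0,255))
cv2.imwrite("pics/k1.png",up[:,:,::-1])
go(.5018,-.0257,.2043,-.052)
E
```

```text
time: 14.85
tool_pos: [0.5022, -0.0265, 0.2706]
tcp_rot: [-0.083, -3.14, 0.0]
wrist_force: [0.0, -0.0, -4.8]
width: 0.609
t 14.90 pos [ 0.5022 -0.0266  0.2706] width 0.603 F [ 0.3544  0.9074 -3.8659] q6 -1.62
shift cm [0.0483 0.087  6.6339] rot [-0.0003 -0.0002 -0.0009]
```

View pics/k1.png

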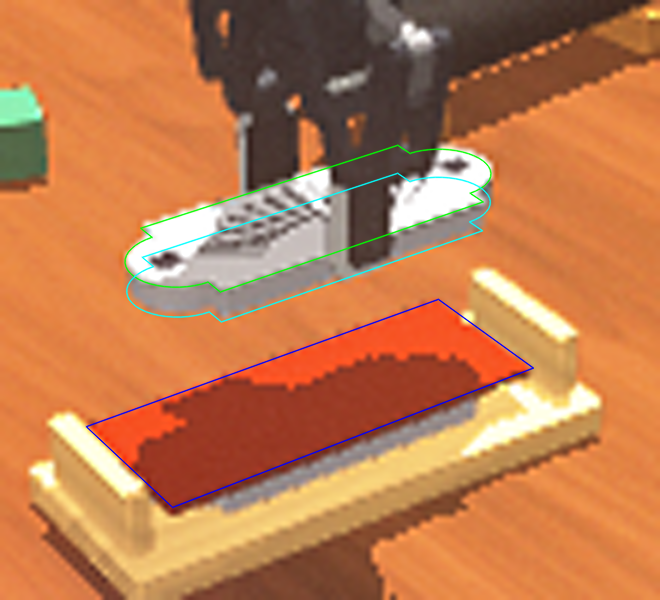

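```bash
python3 -m jog '[[[1,0.03,0.06,1.2,0,0,0],[1,0.03,0.06,2.6,0,0,0],[1,0.03,0.06,4,0,0,0],[1,0.03,0.06,5,0,0,0],[1,0.03,0.06,5.7,0,0,0],[1,0.03,0.06,6.0,0,0,0],[1,0.03,0.06,6.2,0,0,0],[1,0.03,0.06,6.3,0,0,0],[1,0.03,0.06,6.3,0,0,0]]]'
python3 - <<'E'
from h import *
b=bot.read_camera("side")
cv2.imwrite("pics/l1.png",cv2.resize(b[160:245,195:305],None,fx=6,fy=6,interpolation=cv2.INTER_CUBIC)[:,:,::-1])
go(.5018,-.0257,.2043,-.052)
E
```

```text
time: 16.02
tool_pos: [0.5021, -0.0251, 0.2079]
tcp_rot: [0.081, 3.14, -0.0]
wrist_force: [0.2, -1.2, -5.1]
width: 0.609
t 16.07 pos [ 0.5022 -0.0252  0.208 ] width 0.607 F [-0.041   0.1248 -4.9184] q6 -1.62
shift cm [ 0.0334 -0.0562  0.3689] rot [-0.      0.0005  0.0002]
```

View pics/l1.png

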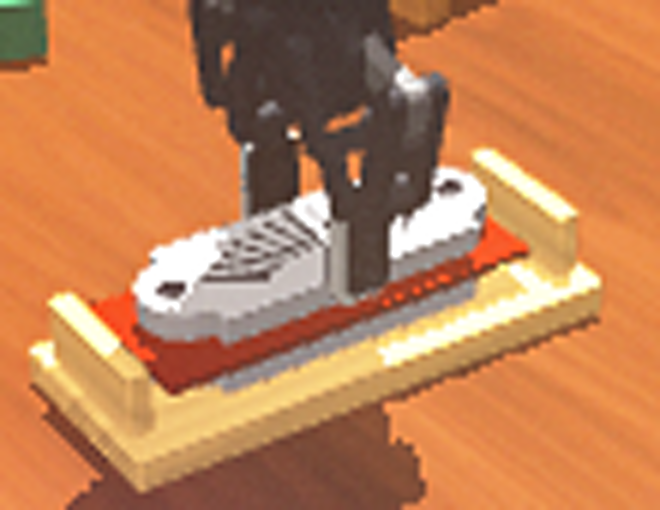

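```bash
python3 -m jog '[[[1,0.03,-0.05,0.1,0,0,0],[1,0.03,-0.05,0.18,0,0,0],[1,0.03,-0.05,0.25,0,0,0],[1,0.03,-0.05,0.28,0,0,0],[1,0.03,-0.05,0.28,0,0,0]]]'; python3 -m jog '[[[1,0,0,0.05,0,0,0],[1,0,0,0.05,0,0,0]]]'
```

```text
time: 16.7
tool_pos: [0.5016, -0.0256, 0.2048]
tcp_rot: [-0.081, -3.14, -0.0]
wrist_force: [-0.3, 0.9, -4.2]
width: 0.604
time: 16.95
tool_pos: [0.5017, -0.0256, 0.2044]
tcp_rot: [-0.081, -3.14, -0.0]
wrist_force: [1.2, 0.5, -3.4]
width: 0.605
```

```bash
python3 -m jog '[[[1,0,0,0.04,0,0,0],[1,0,0,0.04,0,0,0]]]'; python3 -m jog '[[[1,0,0,0.04,0,0,0],[1,0,0,0.04,0,0,0]]]'
```

```text
time: 17.2
tool_pos: [0.5017, -0.0256, 0.2043]
tcp_rot: [-0.081, -3.14, 0.0]
wrist_force: [-2.2, 0.1, 0.2]
width: 0.605
time: 17.45
tool_pos: [0.5018, -0.0256, 0.2043]
tcp_rot: [-0.081, -3.14, 0.0]
wrist_force: [-3.4, 0.4, 5.2]
width: 0.611
```

```bash
python3 -m jog '[[[0.35,0,0,-0.03,0,0,0],[0.3,0,0,-0.05,0,0,0],[0.2,0,0,-0.05,0,0,0],[0.1,0,0,-0.05,0,0,0],[0,0,0,-0.05,0,0,0],[0,0,0,-0.05,0,0,0],[0,0,0,-0.05,0,0,0]]]'
python3 -m jog '[[[0,0,0,-1,0,0,0],[0,0,0,-3,0,0,0],[0,0,0,-7,0,0,0],[0,0,0,-10,0,0,0],[0,0,0,-10,0,0,0]]]'
python3 -c "
from h import *
go(.4,.3,.32)"
```

```text
time: 18.32
tool_pos: [0.5016, -0.0256, 0.204]
tcp_rot: [-0.081, -3.14, -0.0]
wrist_force: [1.0, -0.2, -1.0]
width: 0.998
time: 18.95
tool_pos: [0.5032, -0.0258, 0.308]
tcp_rot: [0.081, 3.133, -0.001]
wrist_force: [0.3, 0.2, -0.6]
width: 1.001
t 18.95 pos [ 0.5032 -0.0258  0.308 ] width 1.001 F [ 0.2579  0.245  -0.641 ] q6 -1.62
shift cm [11.9841 31.9981 -1.3014] rot None
```

```bash
python3 -m jog '[[[0,8,32,-1,0,0,0],[0,8,32,-1,0,0,0],[0,8,32,-1,0,0,0],[0,8,32,-1,0,0,0],[0,8,32,-1,0,0,0],[0,8,32,-1,0,0,0],[0,8,32,-1,0,0,0],[0,8,32,-1,0,0,0],[0,8,32,-1,0,0,0]]]'
python3 - <<'E'
from h import *
a=bot.read_camera("top");b=bot.read_camera("side")
cv2.imwrite("pics/m_top.png",a[:,:,::-1]);cv2.imwrite("pics/m_side.png",b[:,:,::-1])
S=5;o=np.array([195,150]);up=cv2.resize(b[150:245,195:305],None,fx=S,fy=S,interpolation=cv2.INTER_CUBIC)
o2=np.array([240,155]);u2=cv2.resize(a[155:270,240:300],None,fx=S,fy=S,interpolation=cv2.INTER_CUBIC)
for n,i,oo in(("side",up,o),("top",u2,o2)):
    draw(n,i,.5018,-.0257,-.052,.044,"plate",S,oo,(0,200,0))
cc=np.zeros((575,850,3),np.uint8); cc[:575,:300]=u2; cc[:475,300:850]=up
cv2.imwrite("pics/m1.png",cv2.resize(cc,(800,541))[:,:,::-1])
E
```

```text
time: 20.08
tool_pos: [0.4387, 0.2966, 0.3138]
tcp_rot: [-0.085, -3.14, 0.001]
wrist_force: [-0.2, -0.2, 0.8]
width: 0.992
```

View pics/m1.png

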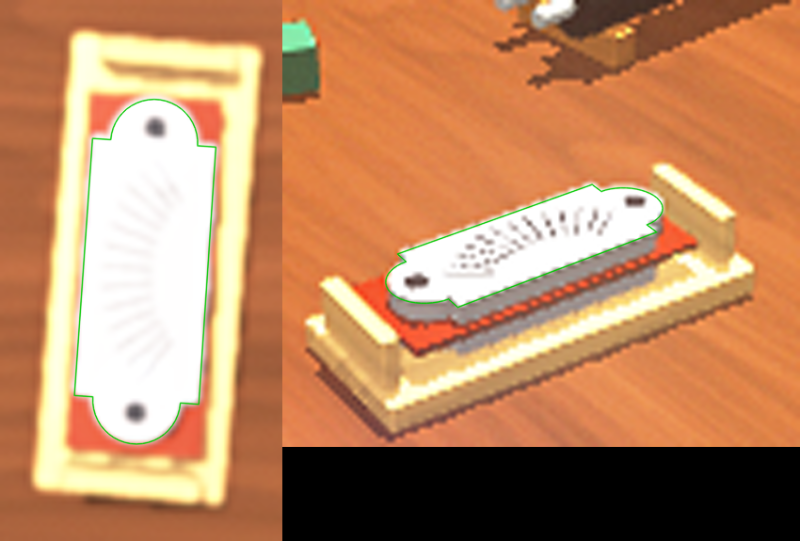

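View pics/m_top.png

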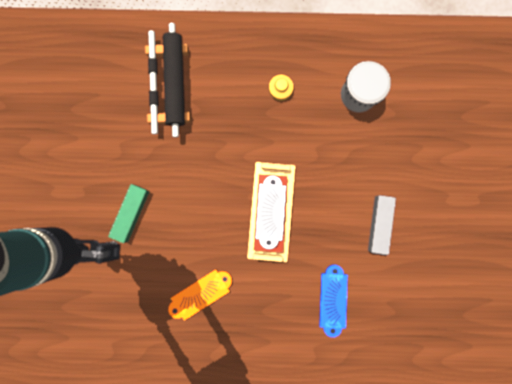

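Run:
```python
from h import *
a=cv2.imread("pics/m_top.png")[:,:,::-1].copy();b=cv2.imread("pics/m_side.png")[:,:,::-1].copy()
print("upper",holes("top",a,(273,182),(269,241),.044)[1:])
S=6;o=np.array([195,150]);up=cv2.resize(b[160:245,195:305],None,fx=S,fy=S,interpolation=cv2.INTER_CUBIC);o=np.array([195,160])
draw("side",up,.5018,-.0257,-.052,.027,"plate",S,o,(0,0,255))
draw("side",up,.5018,-.0257,-.052,.032,(.16,.062),S,o,(0,255,0))
draw("side",up,.5018,-.0257,-.052,.015,(.206,.084),S,o,(255,0,255))
cv2.imwrite("pics/n1.png",up[:,:,::-1])
im=np.load("pics/top0.npy")
import h
h.mask=lambda im,w:(lambda r,g,b:(r>200)&(g>180))(*[im[:,:,i].astype(int) for i in range(3)])
print("carrier",fit("top",im,"x",270,212,.015,(.206,.084),-.054)[:2])
```

```text
upper (array([ 0.5023, -0.0258,  0.044 ]), np.float64(0.12403980942628735), np.float64(-0.055102300698766406))
carrier (array([ 0.5036, -0.0275, -0.0679]), np.float64(0.016532380932134327))
```

View pics/n1.png

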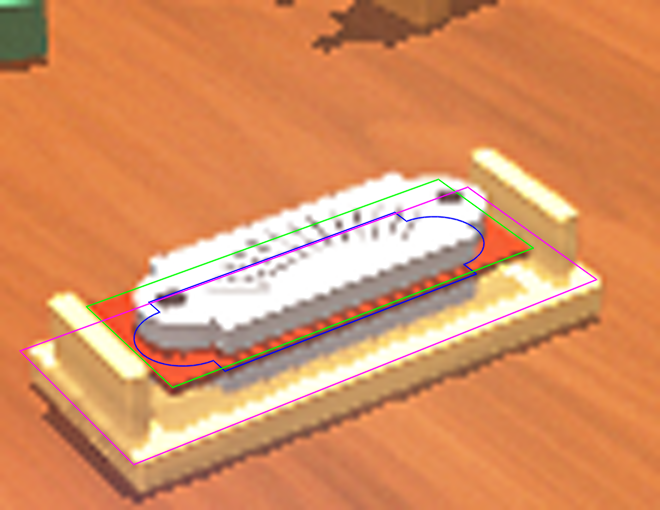

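```bash
python3 -c "
from workcell import bot
print(bot.finish_job())"
```

```text
the job is handed in; nothing more can be done
None
```

I laid the separator sheet on the lower plate, let go of it, then stacked the second chrome plate on it and let go. The job was handed in at about 20 s with the arm clear; no verdict is reported.

**Last checks (top and side pictures):**

| | x (m) | y (m) | yaw (rad) |
|---|---|---|---|
| Upper plate, measured after release | 0.5023 | -0.0258 | -0.055 |
| Lower plate, measured at the start | 0.502 | -0.026 | -0.05 to -0.06 |
| Carrier, from its outline | 0.5036 | -0.0275 | -0.068 |

- **Alignment:** the upper plate lies within about 1 mm of the lower plate's starting position. The lower plate was about 2 mm from the carrier centre. Once the sheet covered it I could only check its visible edge in the side view, and that had not shifted noticeably.
- **Setting down:** both parts were lowered until they touched. The wrist force was about 8 N for the sheet and changed by about 10 N for the plate. The sheet kept the two plates apart in every picture.
- **Bystanders:** the canister, roller rest and brass knob look unmoved in the top view.

**Disagreement:** the automatic outline fit of the placed sheet was poor (about 10% mismatch). It gave x = 0.4994 m and yaw -0.034 rad. The side-view overlay put the sheet near x = 0.502 m and yaw -0.052 rad. I trusted the overlay; both are inside the tolerance.

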